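Set the roller heater and prop its lid half open

ROBOT

A 6-joint arm with a two-finger parallel gripper is mounted at the origin on the work surface. World frame = base frame: x ahead of the robot, y to its left, z up, the work surface at z = 0. Lengths are in m, angles in rad, forces in N, time in s.
With the tool pointing down it reaches from about 0.3 to 0.875 m from the base axis. Payload 6.4 kg.
Tool frame: the origin (TCP) lies midway between the tips of the shut fingers; the grasp point (between the pads) lies robot.grip_point_offset behind it (robot.grip_point_offset is the distance from the TCP to the grasp point, in m); z points along the fingers, y is the line along which they close (so a half turn about z gives the same grasp; the last joint's range is limited). The gripper opens to 85 mm and grips with 20 to 120 N. Pads are 22 mm wide; open, the fingers measure 114 mm over their backs; the gripper's body (76 mm by 85 mm) begins 54 mm behind the grasp point. The pads swing forward as they close: fully open they stand 13 mm farther back than shut.
Start: joints at [-1.395, 0.181, 1.607, -0, 1.354, -0.206], TCP at [0.214, -0.534, 0.231] pointing down, gripper open.
Joint ranges: [-2.99, 2.99], [-0.89, 2.07], [0.3, 2.58], [-1.14, 4.28], [0, 2.63], [-3.12, 3.12]. Speed limits (rad/s): [2.57, 2.57, 3.01, 3.14, 3.14, 3.14].

INTERFACE

Orientations are given as a unit quaternion [x, y, z, w].
In Python, from rig import robot gives the robot as it stands.
- The arm moves only by the shell command python3 -m crank 'ROWS' [OPENING]. ROWS is JSON, a list of rows, each a list of 4 numbers: the shift along the tool's x, y, z in cm, then the turn about the tool's z in rad. In form: [[dx, dy, dz, yaw], ...]. A call has 1 to 5 rows; each row shifts and turns the commanded pose from where the row before left it, along the tool's axes as they then stand; what a row does not reach is not made up. A row lasts 1/8 s, in which the tool goes at most 62.5 mm and 10.7 degrees, less where a joint would pass 70% of its speed; a pose out of reach is approached as far as the arm can. A call with a gripper value outside its range is refused whole. OPENING is the opening, from 0 (shut) to 1 (fully open), set as the call begins (- or left out, the last holds). The fingers move at their own pace and stop on an object; the grip force is fixed at half the most. Time passes only in rows, so rows that do not move let the fingers close. It gives the time, the measured TCP pose, the force, the opening and the grip force at its end, in the units of the state.
- robot.get_obs(): the state, without advancing time (a new reading comes with each control period).
- robot.snapshot(name): name is "scene" or "top" or "wrist"; returns (picture, depth): 384x512x3 uint8, blue, green, red; 384x512 float32, m along the optical axis (not along the pixel's ray), 0 where there is no reading.
- robot.camera_model(name): a dict with "mtx" (3x3 intrinsics, pixels), "dist" ([k1, k2, p1, p2, k3] as OpenCV has them; the pictures are not rectified), "R" (3x3) and "t" (3): a world point X has camera coordinates R X + t; the wrist camera has in their place "hand_eye" (4x4, takes a point from camera to tool coordinates, whose origin is the TCP and whose axes are the flange's). Camera axes: x right, y down, z forward; pixel columns grow to the right and rows downward; lengths in m; the calibration is good to about 2 mm. A picture is of the moment at which its call begins: read the wrist's pose just before it. camera_model takes no time and is no camera call.
- robot.sign_off(): hands the job in; it is judged then, once.
Trained networks look in the newest picture that a camera, given by its name, has taken for a name from the list of things; names that differ only in an ending like _2 or _b are one class to them, and where a whole thing is asked for, a point or a joint stands for the part that bears it (a point fixed in the world has none). Each returns a list of dicts, best first, with "p" (0 to 1); they miss things now and then, are a little off and sometimes report something else, mostly with a low value. They report only what shows in the picture. A call takes as long as a camera call.
- robot.boxes_of(thing, camera): "location" ([column, row] in pixels, amid what is visible of it).
- robot.masks_of(thing, camera): "region" (384x512 bool, what is visible of it) and "location" ([column, row] in pixels, amid what is visible of it).
The state is a dict: "t": time; "joint_positions": joint angles; "joint_vel": joint speeds; "effort": joint torques, N m; "eef_pos": TCP position; "orientation": TCP orientation; "force": force on the tool from outside, world axes, zero at the start; "ft_torque": the same for the moment, N m; "grip_width": finger opening in m; "gripper_force": force on a finger pad.
Only numpy, scipy, OpenCV 4.12 (cv2) and the standard library are available. Lean on these libraries where they do the work, as an engineer would, in place of code of your own. Each camera call takes 0.05 s, during which the arm holds its last target. There are 200 camera calls.

TASK

Get the hair-roller heater ready: turn its heat dial (the one with the bar grip) until the dial's pointed nose faces the raised diamond-shaped stud on the ring around it, and raise the clear lid by its lug to half open, about 45 degrees, so that it stays there. Do not turn that ring, leave the round timer knob beside it alone, and do not knock the things standing about on the counter.

Things in the scene. Friction and masses are not known exactly. Their poses are not given: they have to be found in the camera images.
- heater: black roller heater, 340 wide (y), fixed to the counter. Origin at counter height, mid width, below the dial row; z up, x away from the robot. A console rising at 28 degrees (facing the robot) runs from x=-65 to 65, its surface 62 high at x=0 under the dials. Behind it, x=65 to 290, a tray 110 high holds standing rollers under a clear lid (x=85 to 285, 44 high)
- heat_dial (a joint): angle of the heat dial, a metal disc (44 dia, its top 9 above the console) at heater y=+65 (left as the robot sees it), with a pointed nose reaching 31 from the axis. 0 = nose up the slope, grows clockwise seen from above, limits -2.7 to 2.7
- dial_nose (a point): point just beyond the disc's nose, 32 from the dial axis and 6 above the console; it turns with the disc
- mark (a point): point at the inner corner of the small white diamond-shaped stud on the black ring (92 dia, 3 high; stud 8 high, 33 to 46 from the axis) round the heat dial: 32 from the dial axis, 6 above the console; dial_nose and mark coincide when the dial is set. z = console normal, x = from the axis to the stud. The ring turns if rubbed
- grip_mid (a point): middle of the heat dial's black bar grip, on the dial axis, 26 above the console. x runs along the bar, z out of the console (28 degrees from vertical). The bar is 34 long, 12 thick, and stands from 10 to 36 above the console. The grip has play of about 0.2 rad either way before it drives the disc
- lid (a joint): opening angle of the clear lid, hinged along its far edge: 0 shut, grows as the front rises (0.785 = half open); a stiff hinge holds it where it is left
- lid_handle (a point): middle of the black lug on the lid's top near the front edge: a roll 24 dia, 30 long along y, its axis 28 above the lid's top, on a neck 26 wide; pinched along y it can turn in the fingers. 180 in front of and 72 above the hinge line when shut; axes: the lid's (x back to the hinge, z out of the lid)
- lid_hinge (a point): mid point of the lid's hinge line (along y), heater x=285, 110 above the counter
- roller_a: green hair roller standing on end, 37 dia x 68 high; a bystander, origin at its underside
- roller_b: grey hair roller standing on end, 37 dia x 68 high; a bystander, origin at its underside
- cream_jar: white jar, 60 dia x 50 high; a bystander, origin at its underside
- clip_tin: low round metal tin beside the heater, 58 dia x 26 high; a bystander, origin at its underside
- spray: spray can, 52 dia x 170 high; a bystander, origin at its underside
- brush: flat tint brush lying on the counter; a bystander, origin at its underside
- comb: comb lying flat, 170 long; a bystander, origin at its underside
- timer_rim (a point): point on the rim (17 from the axis, 24 above the console) of the plain round grey timer knob at heater y=-75, 48 dia at its foot, 34 at its top; not to be turned

How it is judged:
At the end, for the whole second after the job is handed in: The dial's nose stands within about 8 degrees of the stud (dial_nose within 4.5 mm of mark), the lid stands at 45 degrees, give or take 7.5 (0.65 to 0.92 rad), and both are at rest and released (distance between dial_nose and mark below 0.0045 m and value of joint lid between 0.65 and 0.92 rad and velocity of joint lid between -0.03 and 0.03 rad/s and velocity of joint heat_dial between -0.05 and 0.05 rad/s); the robot touches nothing.
It fails at once if the ring is shifted (mark moved more than 5 mm) (distance of mark from where it was at the start of the episode above 0.005 m).
It fails at once if the timer knob is turned (its rim moved more than 5 mm) (distance of timer_rim from where it was at the start of the episode above 0.005 m).
It fails at once if a bystander is shifted more than 25 mm (distance of any of roller_a, roller_b, cream_jar, clip_tin, spray, brush, comb from where it was at the start of the episode above 0.025 m).
It also fails if it takes over 72 s, if anything falls off the work surface, if the arm or the gripper's body presses on something with over 40 N, if the wrist force passes 120 N, or if a joint passes its speed limit or range.

## Working session

There is one attempt and no reset: what is moved stays moved. The work goes in short steps, Python scripts to look and compute and a shell command to move; the robot and the scene stay as the last step left them, time stands still between calls to the robot, and variables do not carry over. Pictures are saved under pics/ and viewed, at most 10 in all, crops included, and the job is handed in when it is done.

```bash
ls; mkdir -p pics
cat > h.py <<'E'
import numpy as np, cv2
from rig import robot
from scipy.spatial.transform import Rotation as Rn
def snap(n):
    o=robot.get_obs(); p,d=robot.snapshot(n); return o,p,d
def w(n,px,d,o=None):
    """pixel+depth -> world (depth scalar along axis)"""
    m=robot.camera_model(n); px=np.atleast_2d(np.float64(px))
    u=cv2.undistortPoints(px[:,None],np.array(m['mtx']),np.array(m['dist']))[:,0]
    c=np.c_[u,np.ones(len(u))]*np.atleast_1d(d)[:,None]
    if 'hand_eye' in m:
        H=np.array(m['hand_eye']); c=c@H[:3,:3].T+H[:3,3]
        return Rn.from_quat(o['orientation']).apply(c)+o['eef_pos']
    return (c-np.array(m['t']))@np.array(m['R'])
def mask_pts(n,thing,d,o=None):
    r=robot.masks_of(thing,n)
    if not r: return None,0,None
    M=r[0]['region']&(d>0); v,u=np.nonzero(M)
    return (w(n,np.c_[u,v],d[v,u],o) if len(u) else None),r[0]['p'],r[0]['location']
E
python3 - <<'E'
from h import *
ims=[]
for n in ('scene','top'):
    o,p,d=snap(n); cv2.imwrite(f'pics/{n}0.png',p); np.save(f'{n}_d.npy',d)
    for t in 'heater heat_dial grip_mid mark lid_handle lid timer_rim roller_a cream_jar clip_tin spray brush comb'.split():
        P,pp,l=mask_pts(n,t,d)
        if P is not None: print(n,t,round(pp,2),np.round(l),np.round(np.median(P,0),3),len(P), np.round(P.min(0),3),np.round(P.max(0),3))
        else: print(n,t,None)
o=robot.get_obs();print(o['t'],o['orientation'],robot.grip_point_offset)
print(np.array(robot.camera_model('wrist')['hand_eye']).round(3))
E
```

```text
pics
scene heater 0.71 [159. 190.] [ 0.496 -0.333  0.042] 331 [ 0.398 -0.369 -0.004] [ 0.516 -0.307  0.058]
scene heat_dial 0.39 [397. 200.] [0.437 0.474 0.02 ] 460 [0.392 0.359 0.006] [0.475 0.552 0.029]
scene grip_mid 0.44 [252. 176.] [ 0.445 -0.019  0.087] 80 [ 0.43  -0.036  0.075] [ 0.457 -0.005  0.102]
scene mark 0.58 [235. 222.] [ 0.711 -0.045  0.154] 10014 [ 0.351 -0.266 -0.004] [0.782 0.145 0.2  ]
scene lid_handle 0.92 [232. 209.] [ 0.672 -0.048  0.156] 6659 [ 0.415 -0.221  0.002] [0.777 0.134 0.2  ]
scene lid 0.63 [234. 211.] [ 0.671 -0.048  0.156] 6626 [ 0.416 -0.219  0.001] [0.777 0.134 0.2  ]
scene timer_rim 0.58 [211. 180.] [ 0.478 -0.153  0.086] 58 [ 0.41  -0.171  0.029] [ 0.488 -0.139  0.096]
scene roller_a 0.69 [296. 191.] [0.461 0.134 0.052] 214 [ 0.427  0.118 -0.001] [0.471 0.153 0.078]
scene cream_jar 0.85 [156. 187.] [ 0.496 -0.334  0.042] 336 [ 0.418 -0.38  -0.002] [ 0.516 -0.307  0.058]
scene clip_tin 0.63 [168. 219.] [ 0.619 -0.271  0.027] 279 [ 0.563 -0.31  -0.002] [ 0.639 -0.244  0.035]
scene spray 0.72 [101. 203.] [ 0.621 -0.466  0.103] 905 [ 0.406 -0.554 -0
[... 938 characters left out ...]
r_a 0.62 [201. 229.] [0.451 0.132 0.068] 121 [ 0.435  0.114 -0.001] [0.469 0.156 0.074]
top cream_jar 0.88 [346. 221.] [ 0.482 -0.332  0.049] 312 [ 0.456 -0.379 -0.007] [ 0.511 -0.307  0.059]
top clip_tin 0.71 [330. 179.] [ 0.612 -0.271  0.025] 270 [ 0.583 -0.3   -0.004] [ 0.646 -0.232  0.102]
top spray None
top brush 0.75 [ 97. 234.] [0.432 0.474 0.017] 614 [ 0.391  0.355 -0.006] [0.472 0.557 0.027]
top comb 0.81 [387. 240.] [ 0.423 -0.468  0.005] 361 [ 0.326 -0.511 -0.009] [ 0.472 -0.416  0.013]
1.4 [9.81835797e-01 1.89732623e-01 2.09817272e-05 8.70912230e-06] 0.0187
[[-0.    -0.95  -0.312  0.081]
 [ 1.    -0.    -0.     0.001]
 [ 0.    -0.312  0.95  -0.143]
 [ 0.     0.     0.     1.   ]]
```

Run:
```python
import cv2,numpy as np
p=cv2.imread('pics/top0.png'); a=cv2.resize(p[100:290,170:370],None,fx=3,fy=3,interpolation=cv2.INTER_CUBIC); cv2.imwrite('pics/a.png',a)
from h import *
d=np.load('top_d.npy')
# heater pose fit: tray top edges via lid region / height
P,pp,l=mask_pts('top','lid',d)
H=P[P[:,2]>0.135]; r=cv2.minAreaRect(np.float32(H[:,:2])); print('lid rect',r)
hi=P[P[:,2]>0.172]; print('lug',len(hi),hi.mean(0),hi.min(0),hi.max(0))
print(np.percentile(P[:,2],[5,25,50,75,95,99]))
```

```text
lid rect ((0.647980272769928, -0.04949431121349335), (0.2013678103685379, 0.3173379600048065), 10.721990585327148)
lug 81 [ 0.56835721 -0.06354035  0.19088612] [ 0.5547892  -0.07885257  0.17942982] [ 0.58149131 -0.05016864  0.19886165]
[0.1496796  0.15240948 0.15423491 0.15602557 0.1587318  0.18565843]
```

View pics/a.png

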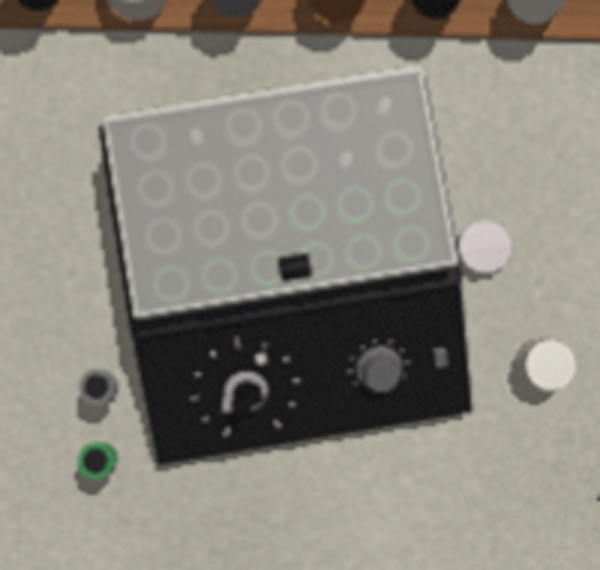

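View pics/scene0.png

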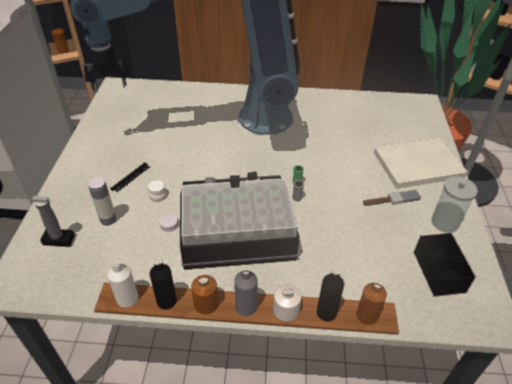

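The top view shows the dial at crop (247,393), with its nose to the lower left and the stud at (261,358). The lug is at (295,266) and the timer at (380,370). The heater yaw is about 10°. Next I'll hover over the dial.

```bash
python3 -m crank '[[4,-3.9,0,0],[4,-3.9,0,0],[4,-3.9,0,0],[4,-3.9,0,0],[4,-3.9,0,0]]' 1; python3 -m crank '[[4,-3.9,0,0],[4,-3.9,0,0],[4,-3.9,0,0],[4,-3.9,0,0],[4,-3.9,-3,0]]'
cat > dial.py <<'E'
import sys
from h import *
def main(name,view=True):
    o,p,d=snap('wrist'); np.savez('wr.npz',d=d)
    cv2.imwrite(f'pics/{name}.png',cv2.resize(p,None,fx=1.5,fy=1.5))
    print(o['t'],o['eef_pos'].round(4) if hasattr(o['eef_pos'],'round') else o['eef_pos'],o['orientation'])
    for t in ('grip_mid','heat_dial','dial_nose','mark','timer_rim'):
        for r in robot.masks_of(t,'wrist')[:2]:
            M=r['region']&(d>0); v,u=np.nonzero(M)
            P=w('wrist',np.c_[u,v],d[v,u],o); print(t,round(r['p'],2),np.round(r['location']),P.mean(0).round(4),len(P),P.min(0).round(3),P.max(0).round(3))
if __name__=='__main__': main(sys.argv[1])
E
python3 dial.py w1
```

```text
t: 2.08
eef_pos: [0.3277, -0.2766, 0.2315]
orientation: [0.982, 0.19, 0.0, 0.0]
force: [0.5, -0.2, 0.2]
grip_width: 0.0856
gripper_force: 0.0
t: 2.7
eef_pos: [0.4389, -0.0211, 0.2595]
orientation: [0.982, 0.19, -0.002, -0.001]
force: [1.9, -1.2, 1.0]
grip_width: 0.0856
gripper_force: 0.0
2.7 [ 0.4389 -0.0211  0.2595] [ 9.81835032e-01  1.89726442e-01 -1.72282383e-03 -9.37444975e-04]
grip_mid 0.89 [258. 166.] [ 0.4452 -0.0197  0.0872] 570 [ 0.427 -0.037  0.068] [ 0.46  -0.005  0.1  ]
grip_mid 0.73 [373.  48.] [ 0.5837 -0.0609  0.1554] 33526 [ 0.518 -0.362 -0.001] [0.663 0.15  0.196]
heat_dial 0.88 [258. 159.] [ 0.4483 -0.0177  0.082 ] 988 [ 0.416 -0.042  0.046] [0.469 0.004 0.1  ]
dial_nose 0.63 [255. 162.] [ 0.4485 -0.0175  0.0824] 970 [ 0.426 -0.04   0.061] [0.469 0.004 0.1  ]
mark 0.61 [263. 145.] [ 0.4596 -0.0181  0.0701] 2184 [ 0.411 -0.066  0.043] [0.492 0.026 0.088]
timer_rim 0.75 [363. 176.] [ 0.477  -0.1518  0.0795] 986 [ 0.454 -0.189  0.056] [ 0.499 -0.133  0.092]
```

View pics/w1.png

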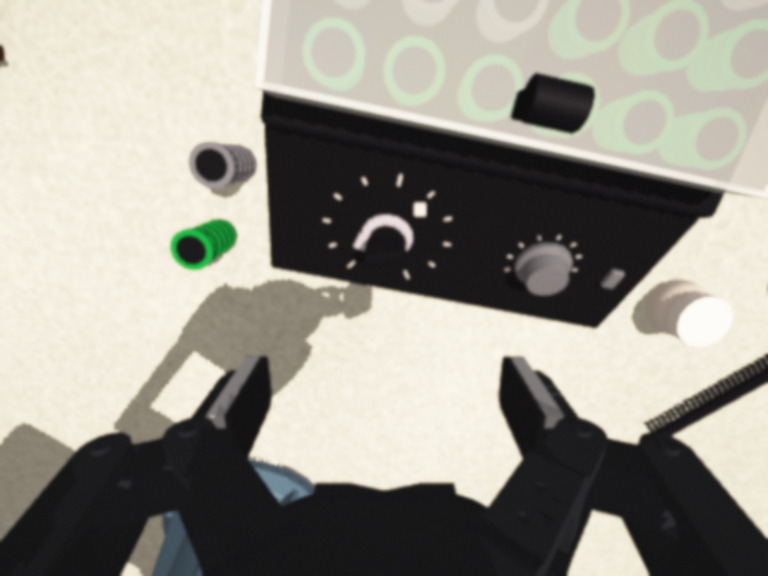

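The wrist view shows the dial at (385,238) and the white stud at (420,209). The nose seems to point to the lower left at (357,250). I'll rectify this onto the console plane.

```bash
cat > rect.py <<'E'
from h import *
YAW=np.deg2rad(10.0); A=np.array([0.4533,-0.0178,0.062])  # dial axis at console surface
def frame(yaw=YAW):
    c,s=np.cos(yaw),np.sin(yaw); hx=np.array([c,s,0]); hy=np.array([-s,c,0]); z=np.array([0,0,1])
    a=np.deg2rad(28); up=np.cos(a)*hx+np.sin(a)*z; n=-np.sin(a)*hx+np.cos(a)*z
    return up,-hy,n,hx,hy
def proj(n,X,o=None):
    m=robot.camera_model(n)
    if 'hand_eye' in m:
        X=Rn.from_quat(o['orientation']).inv().apply(X-o['eef_pos']); H=np.linalg.inv(np.array(m['hand_eye'])); R,t=H[:3,:3],H[:3,3]
    else: R,t=np.array(m['R']),np.array(m['t'])
    return cv2.projectPoints(np.float64(X),cv2.Rodrigues(R)[0],t,np.array(m['mtx']),np.array(m['dist']))[0][:,0]
def warp(img,n,o,h,half=60,s=4,A=A,yaw=YAW):
    up,rt,nn,_,_=frame(yaw); g=np.arange(-half,half,1/s)/1000
    U,V=np.meshgrid(g,-g); X=A+h*nn+U[...,None]*rt+V[...,None]*up
    q=proj(n,X.reshape(-1,3),o).reshape(*U.shape,2).astype(np.float32)
    return cv2.remap(img,q[...,0],q[...,1],cv2.INTER_CUBIC)
E
cat > look.py <<'E'
import sys
from rect import *
n=sys.argv[1]; name=sys.argv[2]
o,p,d=snap(n)
out=[]
for h in (0.003,0.009):
    im=warp(p,n,o,h,half=50,s=4); cv2.circle(im,(200,200),88,(0,255,0),1); cv2.circle(im,(200,200),132,(0,255,255),1); cv2.circle(im,(200,200),2,(0,0,255),-1); out.append(im)
cv2.imwrite(f'pics/{name}.png',np.hstack(out)); print(o['t'],o['eef_pos'])
# plane check
up,rt,nn,hx,hy=frame(); g=np.arange(-0.045,0.046,0.005)
E
python3 look.py wrist r1
```

```text
3.0 [ 0.43922237 -0.02398053  0.26021935]
```

View pics/r1.png

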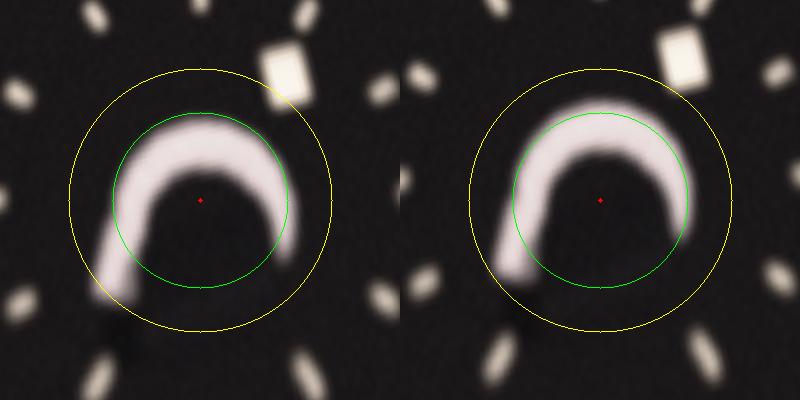

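```bash
sed -i 's/A=np.array(\[.*\])/A=np.array([0.4555,-0.0174,0.063])/' rect.py
cat > bar.py <<'E'
from rect import *
def bar(n='wrist',cam=True,lo=.022):
    o,p,d=snap(n); up,rt,nn,hx,hy=frame()
    v,u=np.mgrid[0:384,0:512]; M=d>0
    P=w(n,np.c_[u[M],v[M]],d[M],o); Q=(P-A)@np.c_[rt,up,nn]*1000
    near=np.hypot(Q[:,0],Q[:,1])<75
    fl=near&(np.hypot(Q[:,0],Q[:,1])>49)&(abs(Q[:,2])<6); 
    s=Q[near&(Q[:,2]>lo*1e3)&(np.hypot(Q[:,0],Q[:,1])<40)]
    B=np.float32(s[:,:2]); r=cv2.minAreaRect(B)
    c,e=np.linalg.eigh(np.cov(B.T)); a=e[:,1]
    print('t',o['t'],'console h',np.median(Q[fl][:,2]).round(2),'n',len(s),'hmax',np.percentile(s[:,2],[50,98]).round(1),'mean',s.mean(0).round(1),'rect',r,'bar angle cw from up (mod pi) deg',np.rad2deg(np.arctan2(a[0],a[1])).round(1))
    return s
if __name__=='__main__':
    for l in (.02,.028,.032): bar(lo=l)
    for l in (.02,.028): bar('top',lo=l)
E
python3 bar.py
```

```text
t 3.05 console h 1.34 n 423 hmax [34.1 38.1] mean [ 1.1  0.5 31.9] rect ((1.1812705993652344, -2.0184879302978516), (33.17365646362305, 11.915441513061523), 25.400487899780273) bar angle cw from up (mod pi) deg -113.3
t 3.1 console h 1.35 n 309 hmax [36.4 38.3] mean [ 1.2 -0.2 35. ] rect ((1.0952491760253906, -2.438664436340332), (33.84156799316406, 12.088985443115234), 24.740703582763672) bar angle cw from up (mod pi) deg -113.5
t 3.15 console h 1.33 n 248 hmax [36.6 38.3] mean [ 1.3 -0.9 36.1] rect ((0.9942159652709961, -2.7171545028686523), (33.81282043457031, 12.658875465393066), 25.677888870239258) bar angle cw from up (mod pi) deg -114.2
  avg = a.mean(axis, **keepdims_kw)
  ret = um.true_divide(
bar.py:10: RuntimeWarning: Degrees of freedom <= 0 for slice
  c,e=np.linalg.eigh(np.cov(B.T)); a=e[:,1]
  c *= np.true_divide(1, fact)
  c *= np.true_divide(1, fact)
Traceback (most recent call last):
  File "bar.py", line 15, in <module>
    for l in (.02,.028): bar('top',lo=l)
                         ~~~^^^^^^^^^^^^
  File "bar.py", line 11, in bar
    print('t',o['t'],'console h',np.median(Q[fl][:,2]).round(2),'n',len(s),'hmax',np.percentile(s[:,2],[50,98]).round(1),'mean',s.mean(0).round(1),'rect',r,'bar angle cw from up (mod pi) deg',np.rad2deg(np.arctan2(a[0],a[1])).round(1))
                                                                                  ~~~~~~~~~~~~~^^^^^^^^^^^^^^^^
IndexError: index -1 is out of bounds for axis 0 with size 0
```

```bash
sed -i 's/A=np.array(\[.*\])/A=np.array([0.4535,-0.0189,0.063])/' rect.py
python3 -m crank '[[0,0,1.5,-0.175],[0,0,1.5,-0.175],[0,0,1.5,-0.175],[0,0,1.5,-0.175],[0,0,1.5,-0.175]]' 0.28 >/dev/null; python3 -m crank '[[0,0,1,-0.175],[0,0,1,-0.175],[0,0,0,-0.175],[0,0,0,-0.175],[0,0,0,-0.18]]'
cat > go.py <<'E'
import sys
from h import *
o=robot.get_obs(); T=np.array([float(a) for a in sys.argv[1:4]])
R=Rn.from_quat(o['orientation']); x=R.apply([1,0,0])
print('psi',np.rad2deg(np.arctan2(x[1],x[0])).round(2),'pos',np.round(o['eef_pos'],4),'tool delta cm',(R.inv().apply(T-o['eef_pos'])*100).round(2),'j6',round(o['joint_positions'][5],2),'gw',o['grip_width'],'t',o['t'],'F',np.round(o['force'],1))
E
python3 go.py 0.4397 -0.0213 0.115; python3 bar.py 2>/dev/null
```

```text
t: 4.5
eef_pos: [0.4396, -0.024, 0.1657]
orientation: [0.48, 0.878, -0.0, -0.0]
force: [-0.3, -0.4, -0.3]
grip_width: 0.0239
gripper_force: 0.0
psi 122.68 pos [ 0.4396 -0.024   0.1657] tool delta cm [0.23 0.16 5.07] j6 -0.9 gw 0.02391081975610886 t 4.5 F [-0.3 -0.4 -0.3]
t 4.5 console h -0.13 n 9816 hmax [181.4 208.7] mean [  9.7  28.3 168. ] rect ((5.958846092224121, 11.497238159179688), (54.411251068115234, 34.43310546875), 71.76762390136719) bar angle cw from up (mod pi) deg 25.7
t 4.55 console h -0.11 n 9583 hmax [181.9 208.7] mean [ 10.1  28.7 170. ] rect ((5.740209579467773, 11.412649154663086), (54.687232971191406, 34.01020050048828), 71.6031494140625) bar angle cw from up (mod pi) deg 24.0
t 4.6 console h -0.11 n 9646 hmax [182.3 208.8] mean [  9.8  28.9 171.3] rect ((6.124136924743652, 11.364152908325195), (54.581581115722656, 34.34161376953125), 72.54785919189453) bar angle cw from up (mod pi) deg 22.4
```

```bash
sed -i 's/(Q\[:,2\]>lo\*1e3)/(Q[:,2]>lo*1e3)\&(Q[:,2]<42)/' bar.py
python3 -m crank '[[0.25,0.15,1.5,0],[0,0,1.5,0],[0,0,1.5,0],[0,0,0,0]]'; python3 bar.py 2>/dev/null; python3 go.py 0.4397 -0.0213 0.082
```

```text
t: 5.2
eef_pos: [0.4383, -0.02, 0.119]
orientation: [0.482, 0.876, -0.0, -0.002]
force: [-0.3, -0.0, 0.7]
grip_width: 0.0237
gripper_force: 0.0
t 5.2 console h -0.05 n 1060 hmax [34.8 36.7] mean [-2.6  0.8 32.4] rect ((-0.6109457015991211, -0.4530935287475586), (33.75033187866211, 12.121634483337402), 24.391056060791016) bar angle cw from up (mod pi) deg -115.1
t 5.25 console h -0.06 n 820 hmax [35.2 36.8] mean [-2.2  0.4 34.5] rect ((-0.8001623153686523, -0.32425689697265625), (33.497013092041016, 11.729207038879395), 24.5669002532959) bar angle cw from up (mod pi) deg -114.9
t 5.3 console h -0.07 n 715 hmax [35.4 36.8] mean [-1.6 -0.2 35.2] rect ((-1.022409439086914, -0.7026786804199219), (32.45741653442383, 11.68639850616455), 25.074445724487305) bar angle cw from up (mod pi) deg -114.8
psi 122.42 pos [ 0.4402 -0.0206  0.1213] tool delta cm [-0.03 -0.08  3.93] j6 -0.88 gw 0.024128005815405768 t 5.4 F [-0.7  0.  -0.7]
```

```bash
python3 -m crank '[[0,-0.05,1.3,0],[0,0,1.3,0],[0,0,0.7,0],[0,0,0.5,0],[0,0,0,0]]'; python3 go.py 0.4397 -0.0208 0.082; python3 bar.py 2>/dev/null|head -1
```

```text
t: 6.02
eef_pos: [0.4391, -0.0207, 0.0824]
orientation: [0.482, 0.876, -0.0, -0.0]
force: [-0.2, -0.8, -0.6]
grip_width: 0.0243
gripper_force: 0.0
psi 122.43 pos [ 0.4391 -0.0207  0.0824] tool delta cm [-0.05  0.05  0.04] j6 -0.88 gw 0.02434559092438811 t 6.025 F [-0.2 -0.8 -0.6]
t 6.025 console h 0.04 n 2434 hmax [34.8 41.4] mean [-5.8  4.2 32.8] rect ((-1.4998760223388672, 5.12153434753418), (51.105159759521484, 33.03736877441406), 89.68231201171875) bar angle cw from up (mod pi) deg -32.1
```

```bash
python3 -m crank '[[0,0,0,0.15],[0,0,0,0.15],[0,0,0,0.15],[0,0,0,0.15]]'; python3 -m crank '[[0,0,0,0.15],[0,0,0,0.15],[0,0,0,0.15],[0,0,0,0.15]]';  python3 go.py 0.4397 -0.0208 0.082; python3 look.py wrist r2
```

```text
t: 6.72
eef_pos: [0.4387, -0.0217, 0.0832]
orientation: [0.72, 0.694, -0.001, 0.0]
force: [-5.8, -5.7, 3.6]
grip_width: 0.0241
gripper_force: 3.3
t: 7.22
eef_pos: [0.4376, -0.0207, 0.0827]
orientation: [0.893, 0.45, -0.002, -0.001]
force: [-7.5, -0.9, 3.7]
grip_width: 0.0239
gripper_force: 3.3
psi 53.43 pos [ 0.4376 -0.0207  0.0827] tool delta cm [0.12 0.18 0.07] j6 0.32 gw 0.023945386246103255 t 7.225 F [-7.5 -0.9  3.7]
7.225 [ 0.43756644 -0.02066658  0.08271484]
```

View pics/r2.png

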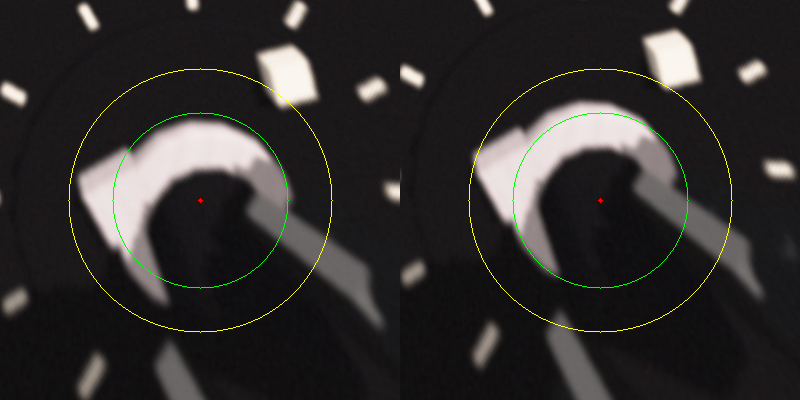

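The grip drives the disc. The nose is now at about -75° (left panel (80,180)) and the stud is at about +32°, so I'll carry on turning.

```bash
python3 -m crank '[[0,0,0,0.16],[0,0,0,0.16],[0,0,0,0.16],[0,0,0,0.16],[0,0,0,0.16]]'; python3 -m crank '[[0,0,0,0.16],[0,0,0,0.16],[0,0,0,0.16],[0,0,0,0.16]]';  python3 go.py 0.4397 -0.0208 0.082; python3 look.py wrist r3
```

```text
t: 7.9
eef_pos: [0.4386, -0.02, 0.0829]
orientation: [0.998, 0.066, -0.001, -0.001]
force: [-1.7, 2.4, 1.4]
grip_width: 0.0239
gripper_force: 2.3
t: 8.4
eef_pos: [0.4394, -0.0205, 0.0832]
orientation: [0.968, -0.251, 0.0, -0.0]
force: [-0.6, 0.9, 0.6]
grip_width: 0.0238
gripper_force: 2.7
psi -29.12 pos [ 0.4394 -0.0205  0.0832] tool delta cm [0.04 0.01 0.12] j6 1.76 gw 0.023803011606435116 t 8.4 F [-0.6  0.9  0.6]
8.4 [ 0.43935882 -0.02052403  0.08318085]
```

View pics/r3.png

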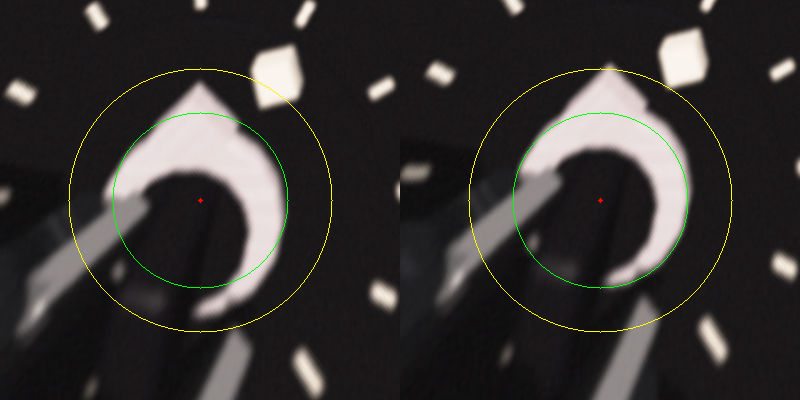

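```bash
python3 -m crank '[[0,0,0,0.14],[0,0,0,0.14],[0,0,0,0.14],[0,0,0,0]]';  python3 go.py 0.4397 -0.0208 0.082; python3 look.py wrist r4
```

```text
t: 8.95
eef_pos: [0.4393, -0.0209, 0.083]
orientation: [0.896, -0.444, 0.0, 0.0]
force: [-1.1, -1.7, -0.5]
grip_width: 0.0237
gripper_force: 1.3
psi -52.71 pos [ 0.4393 -0.0209  0.083 ] tool delta cm [ 0.02 -0.04  0.1 ] j6 2.17 gw 0.02372878869432857 t 8.95 F [-1.1 -1.7 -0.5]
8.95 [ 0.43929292 -0.02090451  0.08302151]
```

View pics/r4.png

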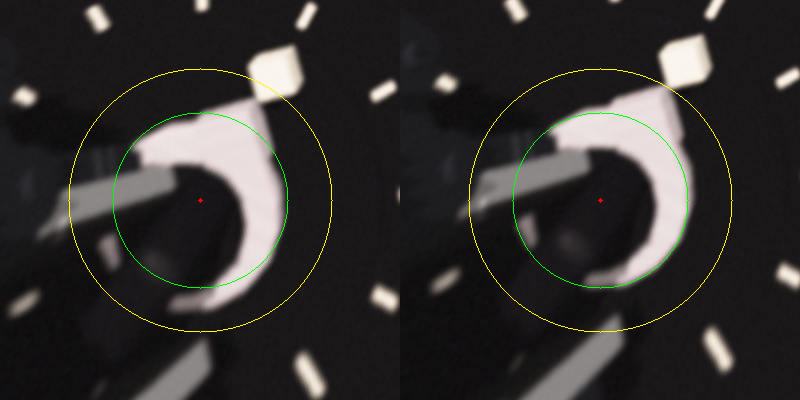

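```bash
python3 -m crank '[[0,0,0,0.04],[0,0,0,0],[0,0,0,-0.12],[0,0,0,-0.06],[0,0,0,0]]';  python3 -m crank '[[0,0,-1,0],[0,0,-2,0],[0,0,-4,0],[0,0,-4,0],[0,0,0,0]]'; python3 go.py 0.4397 -0.0208 0.082; python3 look.py wrist r5
python3 - <<'E'
from h import *
o,p,d=snap('wrist')
for t in ('lid_handle','heat_dial','mark'):
    P,pp,l=mask_pts('wrist',t,d,o)
    if P is not None: print(t,pp,l,P.mean(0).round(4))
E
```

```text
t: 9.62
eef_pos: [0.4396, -0.0207, 0.083]
orientation: [0.925, -0.381, 0.0, -0.0]
force: [0.2, 0.5, 0.6]
grip_width: 0.024
gripper_force: 0.0
t: 10.25
eef_pos: [0.4418, -0.0214, 0.197]
orientation: [0.924, -0.382, 0.004, -0.0]
force: [0.7, -0.1, -0.0]
grip_width: 0.0237
gripper_force: 0.0
psi -44.87 pos [ 0.4418 -0.0214  0.197 ] tool delta cm [-0.28  0.15 11.49] j6 2.04 gw 0.023691181738021316 t 10.25 F [ 0.7 -0.1 -0. ]
10.25 [ 0.44184274 -0.0214443   0.19696013]
lid_handle 0.84 [88.8, 89.4] [ 5.749e-01 -1.000e-04  1.552e-01]
heat_dial 0.58 [252.2, 174.7] [ 0.4508 -0.0216  0.0818]
mark 0.85 [232.1, 168.2] [ 0.4578 -0.0212  0.0688]
```

View pics/r5.png

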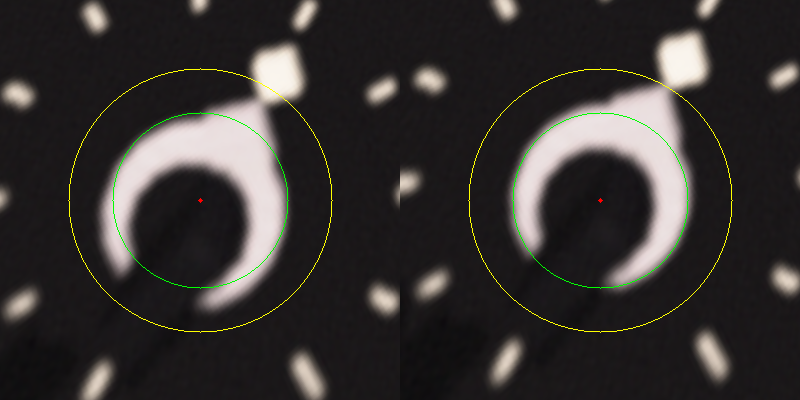

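The nose tip at (667,85) points at the stud centre at (683,60). Both sit at about 32°, so the dial is set. Now the lid.

```bash
python3 -m crank '[[0,0,-2,-0.16],[0,0,-2,-0.16],[0,0,-2,-0.16],[0,0,-2,-0.16],[0,0,-2,-0.16]]' 0.65 >/dev/null; python3 -m crank '[[0,0,0,-0.16],[0,0,0,0],[0,0,0,0]]' >/dev/null
cat > lug.py <<'E'
from rect import *
o,p,d=snap('wrist'); M=d>0; v,u=np.nonzero(M); P=w('wrist',np.c_[u,v],d[M],o)
_,_,_,hx,hy=frame(); S=P[(np.hypot(P[:,0]-.568,P[:,1]+.0635)<.035)&(P[:,2]>.172)&(P[:,2]<.21)]
L=P[(np.hypot(P[:,0]-.64,P[:,1]+.05)<.05)&(abs(P[:,2]-.154)<.015)]
q=S@np.c_[hx,hy]; print('lug n',len(S),'hx range',np.percentile(q[:,0],[1,99]).round(4),'hy',np.percentile(q[:,1],[1,99]).round(4),'z',np.percentile(S[:,2],[50,98]).round(4),'lidtop',np.median(L[:,2]))
m=np.percentile(q[:,:],[1,99],axis=0).mean(0); print('centre',(m[0]*hx+m[1]*hy).round(4)); r=cv2.minAreaRect(np.float32(S[:,:2])); print(r)
E
python3 lug.py; python3 go.py 0.568 -0.0635 0.25
```

```text
lug n 1171 hx range [0.5365 0.5598] hy [-0.1747 -0.1459] z [0.1924 0.1953] lidtop 0.15451415892995715
centre [ 0.5676 -0.0627  0.    ]
((0.5675587058067322, -0.0629851371049881), (0.024579664692282677, 0.02994847670197487), 10.282870292663574)
psi 9.99 pos [ 0.439  -0.0206  0.292 ] tool delta cm [11.97  6.46  4.18] j6 1.08 gw 0.05557197264341303 t 11.55 F [ 0.4 -0.5 -0.6]
```

```bash
python3 -m crank '[[4,2.1,1,0],[4,2.1,1,0],[3.9,2.2,1,0],[0,0,1,0],[0,0,0,0]]'; python3 -m crank '[[0,0,0,0],[0,0,0,0]]'; python3 lug.py; python3 go.py 0.5676 -0.0628 0.166
```

```text
t: 12.18
eef_pos: [0.5664, -0.0624, 0.251]
orientation: [0.996, 0.088, -0.002, -0.001]
force: [-0.3, -0.6, -0.9]
grip_width: 0.0554
gripper_force: 0.0
t: 12.42
eef_pos: [0.5676, -0.0626, 0.254]
orientation: [0.996, 0.088, 0.001, 0.0]
force: [0.5, -0.2, 0.9]
grip_width: 0.0554
gripper_force: 0.0
lug n 923 hx range [0.5389 0.5596] hy [-0.1756 -0.1466] z [0.1925 0.195 ] lidtop 0.15461399276949522
centre [ 0.5689 -0.0633  0.    ]
((0.5688424706459045, -0.06327325850725174), (0.02118547447025776, 0.029782647266983986), 9.775200843811035)
psi 10.13 pos [ 0.5676 -0.0626  0.254 ] tool delta cm [-0.02  0.01  8.8 ] j6 1.08 gw 0.05578816461813568 t 12.475 F [ 0.1 -0.4 -1. ]
```

```bash
python3 -m crank '[[0.05,0.05,2.5,0],[0,0,2.5,0],[0,0,2,0],[0,0,1.7,0],[0,0,0,0]]'; python3 -m crank '[[0,0,0,0],[0,0,0,0],[0,0,0,0],[0,0,0,0],[0,0,0,0]]' 0; python3 go.py 0.5676 -0.0628 0.166
```

```text
t: 13.1
eef_pos: [0.5674, -0.0629, 0.1648]
orientation: [0.996, 0.088, -0.001, -0.0]
force: [-0.4, 0.1, 1.1]
grip_width: 0.0552
gripper_force: 0.0
t: 13.72
eef_pos: [0.5687, -0.0623, 0.1673]
orientation: [0.996, 0.089, 0.001, -0.001]
force: [-1.7, 4.5, 4.2]
grip_width: 0.0288
gripper_force: 60.5
psi 10.16 pos [ 0.5687 -0.0623  0.1673] tool delta cm [-0.12  0.03  0.13] j6 1.08 gw 0.028755337364123133 t 13.725 F [-1.7  4.5  4.2]
```

```bash
python3 -m crank '[[0.34,0,-0.77,0],[0.34,0,-0.77,0],[0.42,0,-0.74,0],[0.42,0,-0.74,0]]'; python3 go.py 0.5844 -0.06 0.1978
```

```text
t: 14.22
eef_pos: [0.5829, -0.0596, 0.1952]
orientation: [0.996, 0.088, -0.001, -0.001]
force: [3.7, 5.8, -11.6]
grip_width: 0.0291
gripper_force: 60.1
psi 10.15 pos [ 0.5829 -0.0596  0.1952] tool delta cm [ 0.15  0.06 -0.26] j6 1.09 gw 0.02907277720783492 t 14.225 F [  3.7   5.8 -11.6]
```

Low forces and the lid is following. Continuing the arc.

```bash
python3 -m crank '[[0.48,0,-0.7,0],[0.48,0,-0.7,0],[0.54,0,-0.65,0],[0.54,0,-0.65,0],[0.59,0,-0.6,0]]'; python3 -m crank '[[0.59,0,-0.6,0],[0.64,0,-0.56,0],[0.64,0,-0.56,0],[0.68,0,-0.5,0],[0.68,0,-0.5,0]]'; python3 -m crank '[[0.73,0,-0.44,0],[0.73,0,-0.44,0],[0.76,0,-0.37,0],[0.76,0,-0.37,0],[0,0,0,0]]';  python3 go.py 0.67 -0.0438 0.273
cat > lid.py <<'E'
import sys
from rect import *
_,_,_,hx,hy=frame(); L=np.array([0.568,-0.063,0]); Hn=L+0.18*hx+np.array([0,0,.1105])
o=robot.get_obs(); g=np.array(o['eef_pos'])+[0,0,.0175]
r=g-Hn; print('from grasp: angle',np.rad2deg(np.arctan2(r[2],-(r@hx)))-21.8,'r',np.hypot(r[2],r@hx))
for n in sys.argv[1:]:
    o,p,d=snap(n); m=robot.masks_of('lid_handle',n)
    v,u=np.nonzero(d>0); P=w(n,np.c_[u,v],d[d>0],o)-Hn; a=-P@hx; y=P@hy; z=P[:,2]
    k=(abs(y)<.155)&(abs(y)>.04)&(a>.03)&(a<.2)&(z>.06)&(z<.25)
    if k.sum()>50:
        f=np.polyfit(a[k],z[k],1); res=z[k]-np.polyval(f,a[k]); k2=np.where(k)[0][abs(res)<.01]
        f=np.polyfit(a[k2],z[k2],1); print(n,'lid plane',k.sum(),len(k2),'deg',np.rad2deg(np.arctan(f[0])))
E
python3 lid.py top scene
```

```text
t: 14.85
eef_pos: [0.608, -0.0549, 0.2278]
orientation: [0.996, 0.088, -0.002, -0.001]
force: [-0.5, 4.9, -12.2]
grip_width: 0.0287
gripper_force: 60.0
t: 15.48
eef_pos: [0.6394, -0.049, 0.2541]
orientation: [0.996, 0.089, -0.003, -0.001]
force: [-0.7, 5.5, -14.3]
grip_width: 0.0287
gripper_force: 60.1
t: 16.1
eef_pos: [0.6693, -0.0435, 0.2705]
orientation: [0.996, 0.089, -0.002, -0.002]
force: [-0.6, 6.6, -10.2]
grip_width: 0.0287
gripper_force: 61.6
psi 10.17 pos [ 0.6693 -0.0435  0.2705] tool delta cm [ 0.06  0.04 -0.25] j6 1.15 gw 0.028695445954903427 t 16.1 F [ -0.6   6.6 -10.2]
from grasp: angle 44.78734052449245 r 0.19342956944379866
top lid plane 2094 1138 deg 30.066880933807848
scene lid plane 3802 3453 deg 42.190048348287725
```

```bash
python3 -m crank '[[0,0,0,0],[0,0,0,0],[0,0,0,0],[0,0,0,0]]' 0.7; python3 -m crank '[[0,0,-1,0],[0,0,-2,0],[0,0,-3,0],[-2,0,-3,0],[-4,0,0,0]]'; python3 -m crank '[[-4,0,0,0],[-4,0,0,0],[0,0,0,0]]'
python3 - <<'E'
from rect import *
_,_,_,hx,hy=frame(); Hn=np.array([0.568,-0.063,0])+0.18*hx+np.array([0,0,.1105])
out=[]
for n in ('wrist','scene','top'):
    o,p,d=snap(n)
    v,u=np.nonzero(d>0); P=w(n,np.c_[u,v],d[d>0],o)-Hn; a=-P@hx; y=P@hy; z=P[:,2]
    S=(abs(y)<.017)&(abs(np.hypot(a,z)-.2)<.02)&(z>.08); print(n,'lug',S.sum(), np.rad2deg(np.arctan2(np.median(z[S]),np.median(a[S])))-21.8 if S.any() else '')
    print([(t,mask_pts(n,t,d,o)[1:]) for t in ('lid_handle',)])
    out.append(p)
cv2.imwrite('pics/end.png',np.hstack([cv2.resize(out[0],(400,300)),cv2.resize(out[1],(400,300))]))
E
```

```text
t: 16.8
eef_pos: [0.6706, -0.0454, 0.2733]
orientation: [0.996, 0.088, 0.001, 0.0]
force: [-0.2, -0.4, -0.3]
grip_width: 0.0599
gripper_force: 0.0
t: 17.42
eef_pos: [0.6126, -0.056, 0.3675]
orientation: [0.996, 0.089, 0.004, 0.001]
force: [-0.5, -0.3, -0.2]
grip_width: 0.0595
gripper_force: 0.0
t: 17.8
eef_pos: [0.5311, -0.0699, 0.3649]
orientation: [0.996, 0.088, 0.001, 0.001]
force: [0.8, 0.2, 0.3]
grip_width: 0.0598
gripper_force: 0.0
wrist lug 4191 36.065767481287295
[('lid_handle', (0.86, [250.6, 54.7]))]
scene lug 139 44.4739680450687
[('lid_handle', (0.97, [236.2, 204.5]))]
top lug 4 43.82776162977737
[('lid_handle', (0.89, [252.8, 142.6]))]
```

View pics/end.png

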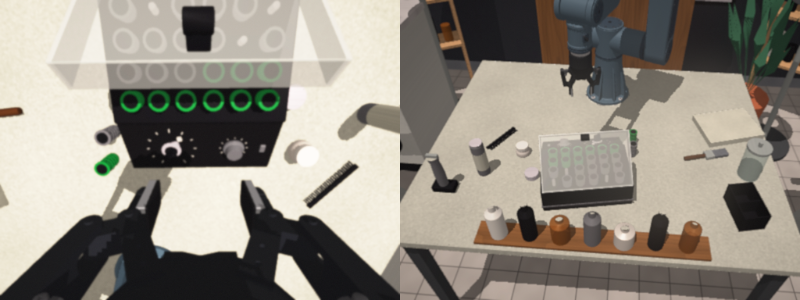

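The picture shows the lid standing half open (the lug is at (198,25) in the wrist half), the nose still on the stud, and every bystander in place.

```bash
python3 -c "
from rig import robot
print(robot.sign_off())"
```

```text
the job is handed in; nothing more can be done
None
```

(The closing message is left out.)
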